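# Shake up the blue enamel on the touch mixer

## Task

Pull the top drawer of the bench cabinet out to its stop and leave it out, take the blue-capped flask from it, set it upright in the sprung rubber ring of the touch mixer and press it down against the spring, firmly but without ramming the glass, to keep the mixer's switch on. The ring must be well down, more than halfway, and the program finishes like that: still holding the flask pressed into the ring, not letting go. Leave the other flasks standing in the drawer and disturb nothing else on the bench.

Things in the scene. Friction and masses are not known exactly. Their poses are not given: they have to be found in the camera images.
- cabinet_front (a point): wooden bench-top drawer cabinet, fixed, 250 deep (x) x 280 wide (y) x 200 high. Point: middle of the front edge of its top, 200 mm above the bench; axes are the cabinet's: x to its back, y along its width to the robot's left, z up; its front faces its -x, towards the robot. The two shallow lower drawers are only fronts
- drawer (a joint): the tall top drawer: 0 = shut, grows as it slides out along the cabinet's -x to a hard stop at 0.130 m; runs with about 1.5 N of friction and stays where it is left
- drawer_handle (a point): middle of the drawer's steel bar handle: a level bar 10 mm thick and 110 mm long along the drawer's y, its centre line 40 mm in front of the drawer front, 21 mm below the top edge of the drawer front and 34 mm below the cabinet's top; nothing is above it. Axes as the cabinet's; it moves with the drawer. The gap between bar and drawer front is 35 mm, free downwards
- drawer_row (a point): middle of the row of three flask places, on the drawer's inner floor, 74 mm above the bench; axes as the cabinet's; moves with the drawer. Flasks stand on this floor in round holes (55 mm wide, 20 deep) of a dark insert at -75, 0, +75 mm along y, in any order. Drawer fully out: the row is 80 mm in front of the cabinet body. Drawer sides are 45 high, its front rises 113 mm above this floor
- flask_blue_mid (a point): the flask with the BLUE cap: closed brown round flask, 95 mm high, round body 51 mm in diameter (centre 21 mm above its flat 28 mm foot), narrow neck 20 mm, ribbed screw cap 24 mm in diameter covering the top 26 mm; about 0.13 kg. Point: on its axis half-way up, 47.5 mm above the foot, so the cap's middle is 34.5 mm above this point; z along the axis, upwards
- flask_white_mid (a point): an identical flask with a WHITE cap, standing beside it in the drawer; same point; to be left standing
- flask_yellow_mid (a point): an identical flask with a YELLOW cap, standing beside it in the drawer; same point; to be left standing
- mixer: touch mixer, fixed: light grey housing about 150 x 116 mm and 74 high with knob and rocker switch on its sloping front (-x); origin on the bench below the ring's axis
- cradle_rim (a point): centre of the upper rim of the mixer's black rubber ring cradle, 108 mm above the bench at rest: a funnel-shaped ring, 64 mm across outside and 50 inside at the rim, narrowing downwards, that the flask's round body sits in; moves down with the ring; z up. With the flask seated, the flask's half-way point is about 33 mm above this point
- cradle (a joint): how far the ring is pressed down: 0 = up at rest, 0.010 m = bottomed; spring force 4.5 N to start, 8.5 N at the bottom; springs back up when let go
- spool: red wire spool with copper wire standing beside the mixer, 80 mm in diameter, 50 high; bystander; origin under its centre
- bead_tin: round flat aluminium tin near the mixer, 62 mm in diameter, 26 high; bystander; origin under its centre
- hammer: small hammer lying in front of the mixer, 240 mm long; bystander; origin under its middle
- pliers: black-handled pliers lying between mixer and cabinet, 140 mm long; bystander; origin near the pivot
- bench_block: steel block 64 x 64 x 20 mm beside the mixer; bystander; origin under its centre
- brush_pot: terracotta pot with brushes behind the mixer, 68 mm across, 122 high; bystander; origin under its centre

How it is judged:
On the way, in this order (a step that is already met when the one before it is completed fails the run):
1. the drawer is pulled out to its stop (value of joint drawer above 0.124 m), for 0.2 s.
2. the blue-capped flask is lifted out of the drawer (height (world z) of flask_blue_mid above 0.165 m and value of joint drawer above 0.115 m), for 0.1 s.
3. the flask sits in the ring and presses it down (value of joint cradle above 0.005 m and contact force between flask_blue and mixer above 3 N and horizontal distance between flask_blue_mid and cradle_rim below 0.01 m), for 0.2 s.
At the end, for the whole second after the job is handed in: The blue-capped flask sits upright (within 0.2 rad) and centred (within 10 mm) in the mixer's ring, held by the gripper, which through the flask alone keeps the ring pressed down more than 5 of its 10 mm; the drawer is still out (at least 115 of 130 mm) with the other two flasks standing in it (all of step 3 and contact force between the fingers and flask_blue above 2 N and contact force between each of the arm, the fingers and mixer below 1 N and angle between flask_blue_mid's own z axis and vertical below 0.2 rad and linear speed of flask_blue below 0.02 m/s and value of joint drawer above 0.115 m and angle between each of flask_white_mid, flask_yellow_mid's own z axis and vertical below 0.3 rad and distance between each of flask_white_mid, flask_yellow_mid and drawer_row below 0.12 m); the arm keeps its last pose, push and grip.
It fails at once if the flask was rammed into the mixer (over 30 N) (contact force between flask_blue and mixer above 30 N).
It fails at once if another flask was lifted or knocked over (height (world z) of any of flask_white_mid, flask_yellow_mid above 0.155 m or angle between any of flask_white_mid, flask_yellow_mid's own z axis and vertical above 0.5 rad).
It fails at once if a bystander was moved more than 30 mm (distance of any of spool, bead_tin, hammer, pliers, bench_block, brush_pot from where it was at the start of the episode above 0.03 m).
It also fails if it takes over 58 s, if anything falls off the work surface, if the arm or the gripper's body presses on something with over 40 N, if the wrist force passes 120 N, or if a joint passes its speed limit or range.

## Robot

A 6-joint arm with a two-finger parallel gripper is mounted at the origin on the work surface. World frame = base frame: x ahead of the robot, y to its left, z up, the work surface at z = 0. Lengths are in m, angles in rad, forces in N, time in s.
With the tool pointing down it reaches from about 0.4 to 0.825 m from the base axis. Payload 7 kg.
Tool frame: the origin (TCP) lies at the very end of the fingers, on their centre line; the grasp point (between the pads) lies 19 mm behind it; z points along the fingers, y is the line along which they close (so a half turn about z gives the same grasp; the last joint's range is limited). The gripper opens to 88 mm and grips with 3 to 60 N. Pads are 19 mm wide; open, the fingers measure 130 mm over their backs; the gripper's body (78 mm by 193 mm) begins 47 mm behind the grasp point.
Start: joints at [-1.013, 0.359, 0.012, 0, -1.224, -0.288], TCP at [0.18, -0.651, 0.227] pointing down, gripper open.
Joint ranges: [-3.07, 3.07], [-1.43, 2.12], [-1.02, 1.25], [-3.03, 1.67], [-3.05, -0], [-3.03, 3.03]. Speed limits (rad/s): [2.39, 2.39, 3.01, 3.14, 3.14, 3.14].

## Interface

Orientations are given as [roll, pitch, yaw] about the fixed x, y, z axes, in that order (R = Rz(yaw) Ry(pitch) Rx(roll)).
In Python, from station import arm gives the robot as it stands.
- The arm moves only by the tool step_arm, never from a script. Its argument "rows" is a list of rows, each a list of 5 numbers: the shift along the world's x, y, z in m, then the turn about the world's z in rad, then the finger opening in m, from 0 to 0.0876. In form: [[x, y, z, spin, gripper], ...]. A call has 1 to 20 rows; each row is the pose to reach, as a shift and turn from the pose commanded when the call began; what a row does not reach only later rows make up. A row lasts 1/10 s, in which the tool goes at most 50 mm and 8.59 degrees, less where a joint would pass 70% of its speed; a pose out of reach is approached as far as the arm can. A call with a gripper value outside its range is refused whole. The fingers move at their own pace and stop on an object; "newtons" is the grip in N (left out, the last holds). Time passes only in rows, so rows that repeat a pose let the fingers close. It gives the time, the measured TCP pose, the force, the opening and the grip force at its end, in the units of the state.
- arm.get_state(): the state, without advancing time (a new reading comes with each control period).
- arm.grab_frame(name): name is "scene" or "top"; returns a dict with "color" (400x640x3 uint8, blue, green, red), "vfov" (degrees; the focal length in pixels is half the picture's height over the tangent of half this angle, whatever the lens; pixels are square), "cx", "cy" (the principal point, pixels), "rvec" (rotation vector, rad) and "tvec" (3), from world to camera coordinates, as OpenCV has them. Camera axes: x right, y down, z forward; pixel columns grow to the right and rows downward; lengths in m; the calibration is good to about 2 mm. A picture is of the moment at which its call begins. There is no depth.
- arm.job_done(): hands the job in; it is judged then, once.
The state is a dict: "t": time; "q": joint angles; "qd": joint speeds; "joint_efforts": joint torques, N m; "eef_pos": TCP position; "ee_rot": TCP orientation; "force": force on the tool from outside, world axes, zero at the start; "moment": the same for the moment, N m; "width": finger opening in m; "gripper_force": force on a finger pad.
Only numpy, scipy, OpenCV 4.12 (cv2) and the standard library are available. Lean on these libraries where they do the work, as an engineer would, in place of code of your own. Each camera call takes 0.05 s, during which the arm holds its last target. There are 200 camera calls.

## Working session

There is one attempt and no reset: what is moved stays moved. The work goes in short steps, Python scripts to look and compute and a tool call to move; the robot and the scene stay as the last step left them, time stands still between calls to the robot, and variables do not carry over. Pictures are saved under pics/ and viewed, at most 10 in all, crops included, and the job is handed in when it is done.

Besides the shell and the picture viewer there is one more tool, called after ">>>" in YAML: its name, and indented under it one key for each argument. step_arm: Moves the arm, as the interface text tells. Its arguments: {"type":"object","properties":{"rows":{"type":"array"},"newtons":{"type":"number"}},"required":["rows"]}

```bash
mkdir -p pics
cat > h.py <<'E'
import numpy as np, cv2
from station import arm
def grab(n,save=None):
    f=arm.grab_frame(n)
    if save: cv2.imwrite('pics/'+save,f['color'])
    return f
def cal(f):
    h=f['color'].shape[0]; F=h/2/np.tan(np.radians(f['vfov'])/2)
    K=np.array([[F,0,f['cx']],[0,F,f['cy']],[0,0,1]]); R=cv2.Rodrigues(np.array(f['rvec'],float))[0]
    return K,R,np.array(f['tvec'],float).ravel()
def ray(f,u,v):
    K,R,t=cal(f); return -R.T@t, R.T@np.linalg.solve(K,[u,v,1])
def onz(f,u,v,z):
    c,d=ray(f,u,v); return c+d*(z-c[2])/d[2]
def proj(f,p):
    K,R,t=cal(f); q=K@(R@np.array(p)+t); return q[:2]/q[2]
E
python3 - <<'E'
from h import *
for n in('scene','top'):
    f=grab(n,n+'0.png'); K,R,t=cal(f); print(n,-R.T@t,R[2],K[0,0],f['cx'],f['cy'])
s=arm.get_state();print(s)
E
```

```text
scene [ 1.42670874 -0.59722637  0.88005509] [-0.66142181  0.48145403 -0.57508539] 470.7422339431267 313.1864790139698 202.68747771241
top [0.45444142 0.06006507 1.09723275] [ 0.1053369  -0.01671032 -0.99429618] 419.8623845554301 316.8869943298243 199.7130813285206
{'t': 0.1, 'q': array([-1.01288642e+00,  3.59338807e-01,  1.11526043e-02, -2.93783116e-04,
       -1.22407815e+00, -2.88097825e-01]), 'qd': array([ 0.00189316, -0.00094488,  0.00268076, -0.00025271, -0.00036137,
       -0.00028734]), 'joint_efforts': array([-2.90150410e-04, -5.84164095e+01,  2.93753690e+01,  7.01548934e+00,
        1.01724706e-02, -7.21189576e-05]), 'eef_pos': array([ 0.17977774, -0.65017601,  0.22570472]), 'ee_rot': array([ 3.14010665e+00, -1.52339806e-04, -2.87188049e+00]), 'force': array([0.8004309 , 0.020739  , 0.21614539]), 'moment': array([-0.02123184, -0.00490649,  0.00813871]), 'gripper_force': 0.0, 'width': 0.08800042093475124}
```

View pics/scene0.png

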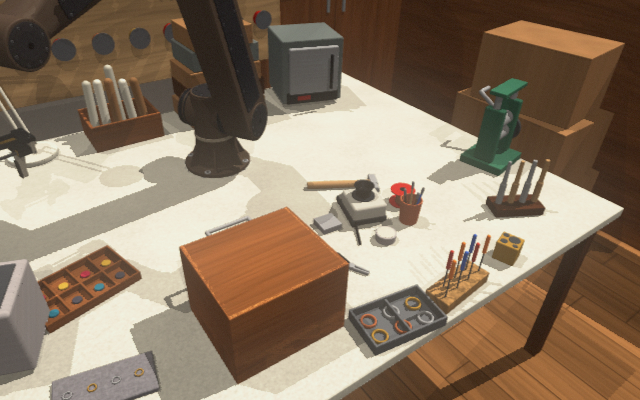

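View pics/top0.png

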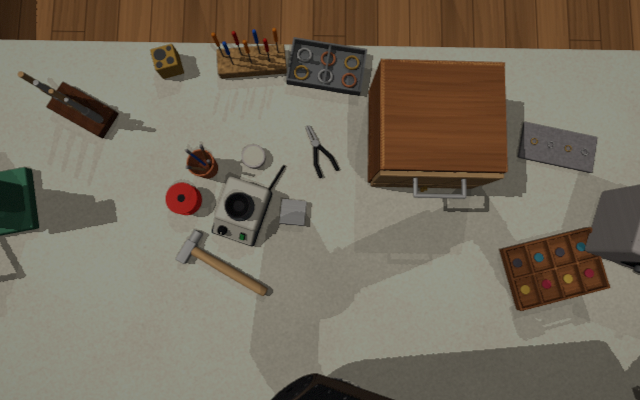

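The scene view shows the cabinet near the camera and the mixer behind it. In the top view the cabinet top spans about (370–506, 60–186), the handle bar lies at about (414–467, 195), and the ring is at about (239, 206). I'll zoom in on both.

Run:
```python
from h import *
f=grab('top'); c=f['color']
a=cv2.resize(c[150:210,360:520],None,fx=5,fy=5,interpolation=cv2.INTER_CUBIC)
b=cv2.resize(c[170:230,180:340],None,fx=5,fy=5,interpolation=cv2.INTER_CUBIC)
cv2.imwrite('pics/z1.png',np.vstack([a,b]))
for n,u,v,z in [('cabL',369,186,.2),('cabR',506,180,.2),('hL',414,194,.166),('hR',466,194,.166),('ring',239,206,.108),('topbackL',381,60,.2),('topbackR',504,62,.2)]:
    print(n,onz(f,u,v,z).round(4))
```

```text
cabL [ 0.5807 -0.0674  0.2   ]
cabR [ 0.5978 -0.3664  0.2   ]
hL [ 0.5687 -0.1733  0.166 ]
hR [ 0.5702 -0.2907  0.166 ]
ring [0.5421 0.227  0.108 ]
topbackL [ 0.8651 -0.0949  0.2   ]
topbackR [ 0.8656 -0.3719  0.2   ]
```

View pics/z1.png

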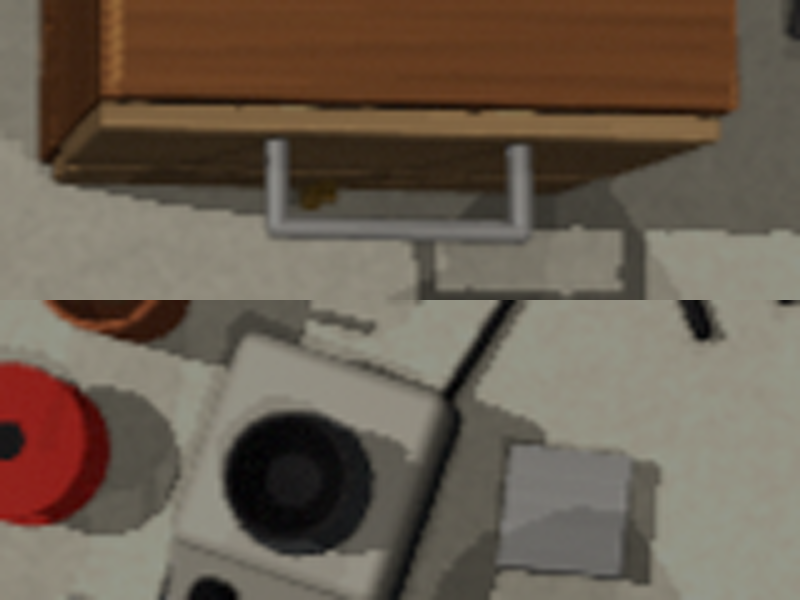

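The crop puts the bar's ends at (414, 196) and (466, 196.7), the cabinet's top front corners at (380, 170.5) and (507.5, 171.7), and the ring rim's centre at (238.5, 206).

Run:
```python
from h import *
f=grab('top')
P=lambda u,v,z:onz(f,u,v,z).round(4)
print('hL',P(414.5,195.8,.166),'hR',P(466,196.5,.166))
print('cL',P(380,170.5,.2),'cR',P(507.5,171.7,.2),'bL',P(381,60,.2),'bR',P(504,62,.2))
print('ring',P(238.5,206,.108), P(225,206,.108),P(252,206,.108))
g=grab('scene'); c=g['color'];
r=P(238.5,206,.108); print('ring in scene',proj(g,r))
x,y=proj(g,r).astype(int); cv2.imwrite('pics/z2.png',cv2.resize(c[y-40:y+60,x-60:x+60],None,fx=5,fy=5,interpolation=cv2.INTER_CUBIC)); print(x-60,y-40)
```

```text
hL [ 0.5646 -0.1744  0.166 ] hR [ 0.5645 -0.2906  0.166 ]
cL [ 0.615  -0.0914  0.2   ] cR [ 0.6161 -0.3704  0.2   ] bL [ 0.8651 -0.0949  0.2   ] bR [ 0.8656 -0.3719  0.2   ]
ring [0.542  0.2281 0.108 ] [0.5417 0.2598 0.108 ] [0.5424 0.1964 0.108 ]
ring in scene [362.072116   184.50129554]
302 144
```

View pics/z2.png

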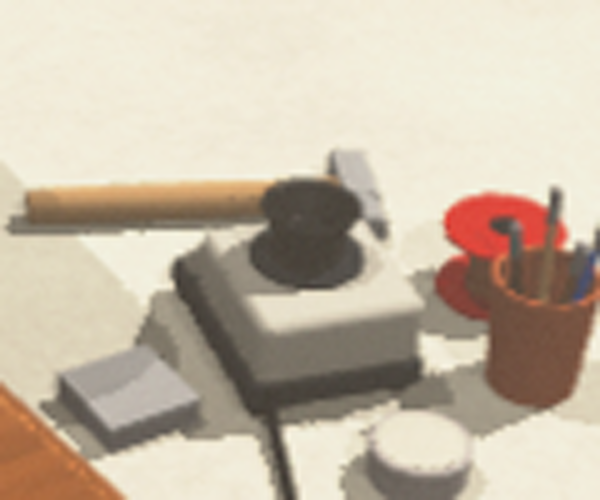

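The two views agree on the ring to about 5 mm, and the handle is at about (0.5645, −0.2325, 0.166), which fits the sizes given. Next I move above the handle with the fingers closing along x.

>>> step_arm:
  rows:
    - [0.1,0.1,0.06,0.3,0.025]
    - [0.385,0.418,0.06,1.301,0.025]
    - [0.385,0.418,0.06,1.301,0.025]
    - [0.385,0.418,0.06,1.301,0.025]
    - [0.385,0.418,0.06,1.301,0.025]
    - [0.385,0.418,0.06,1.301,0.025]
    - [0.385,0.418,0.06,1.301,0.025]
    - [0.385,0.418,0.06,1.301,0.025]
    - [0.385,0.418,0.06,1.301,0.025]
    - [0.385,0.418,0.06,1.301,0.025]
    - [0.385,0.418,0.06,1.301,0.025]
    - [0.385,0.418,0.06,1.301,0.025]
    - [0.385,0.418,0.06,1.301,0.025]
    - [0.385,0.418,0.06,1.301,0.025]
    - [0.385,0.418,0.06,1.301,0.025]
    - [0.385,0.418,0.06,1.301,0.025]
  newtons: 20

```text
t: 1.85
eef_pos: [0.5642, -0.2334, 0.2867]
ee_rot: [-3.142, -0.0, -1.572]
force: [0.5, -0.1, -0.8]
width: 0.0253
gripper_force: 0.0
```

Now I go down to z = 0.150, close on the bar, and check that it holds.

>>> step_arm:
  rows:
    - [0,0,-0.04,0,0.025]
    - [0,0,-0.08,0,0.025]
    - [0,0,-0.1,0,0.025]
    - [0,0,-0.12,0,0.025]
    - [0,0,-0.137,0,0.025]
    - [0,0,-0.137,0,0.025]
    - [0,0,-0.137,0,0.0]
    - [0,0,-0.137,0,0.0]
    - [0,0,-0.137,0,0.0]
    - [0,0,-0.137,0,0.0]

```text
t: 2.85
eef_pos: [0.5656, -0.233, 0.1509]
ee_rot: [-3.139, -0.001, -1.571]
force: [-0.1, -1.8, 4.7]
width: 0.0093
gripper_force: 20.0
```

>>> step_arm:
  rows:
    - [-0.005,0,0,0,0]
    - [-0.015,0,0,0,0]
    - [-0.025,0,0,0,0]
    - [-0.035,0,0,0,0]
    - [-0.045,0,0,0,0]
    - [-0.055,0,0,0,0]
    - [-0.065,0,0,0,0]
    - [-0.075,0,0,0,0]
    - [-0.085,0,0,0,0]
    - [-0.095,0,0,0,0]
    - [-0.105,0.001,0,0,0]
    - [-0.113,0.001,0,0,0]
    - [-0.119,0.001,0,0,0]
    - [-0.124,0.001,0,0,0]
    - [-0.127,0.001,0,0,0]
    - [-0.129,0.001,0,0,0]
    - [-0.131,0.001,0,0,0]
    - [-0.132,0.001,0,0,0]
    - [-0.132,0.001,0,0,0]

```text
t: 4.75
eef_pos: [0.4358, -0.2316, 0.1509]
ee_rot: [-3.135, -0.001, -1.57]
force: [8.6, 0.3, 1.8]
width: 0.0093
gripper_force: 20.0
```

The stop is reached: 130 mm of travel, with the force rising to 8.6 N. I release, lift and move aside to look.

>>> step_arm:
  rows:
    - [0.002,0,0,0,0.0]
    - [0.002,0,0,0,0.024]
    - [0.002,0,0,0,0.024]
    - [0.002,0,0,0,0.024]
    - [0.002,0,0.04,0,0.024]
    - [0.002,0,0.08,0,0.024]
    - [0.002,0,0.12,0,0.024]
    - [0.03,0.23,0.15,-1.571,0.044]
    - [0.03,0.23,0.15,-1.571,0.044]
    - [0.03,0.23,0.15,-1.571,0.044]
    - [0.03,0.23,0.15,-1.571,0.044]
    - [0.03,0.23,0.15,-1.571,0.044]
    - [0.03,0.23,0.15,-1.571,0.044]
    - [0.03,0.23,0.15,-1.571,0.044]
    - [0.03,0.23,0.15,-1.571,0.044]
    - [0.03,0.23,0.15,-1.571,0.044]
    - [0.03,0.23,0.15,-1.571,0.044]
    - [0.03,0.23,0.15,-1.571,0.044]

```text
t: 6.55
eef_pos: [0.4623, -0.0017, 0.299]
ee_rot: [-3.141, -0.001, -3.11]
force: [-0.7, 0.7, 0.1]
width: 0.0441
gripper_force: 0.0
```

Run:
```python
from h import *
f=grab('top'); c=f['color']; hsv=cv2.cvtColor(c,cv2.COLOR_BGR2HSV)
cv2.imwrite('pics/z3.png',cv2.resize(c[150:270,360:520],None,fx=5,fy=5,interpolation=cv2.INTER_CUBIC))
```

```text
(no output)
```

View pics/z3.png

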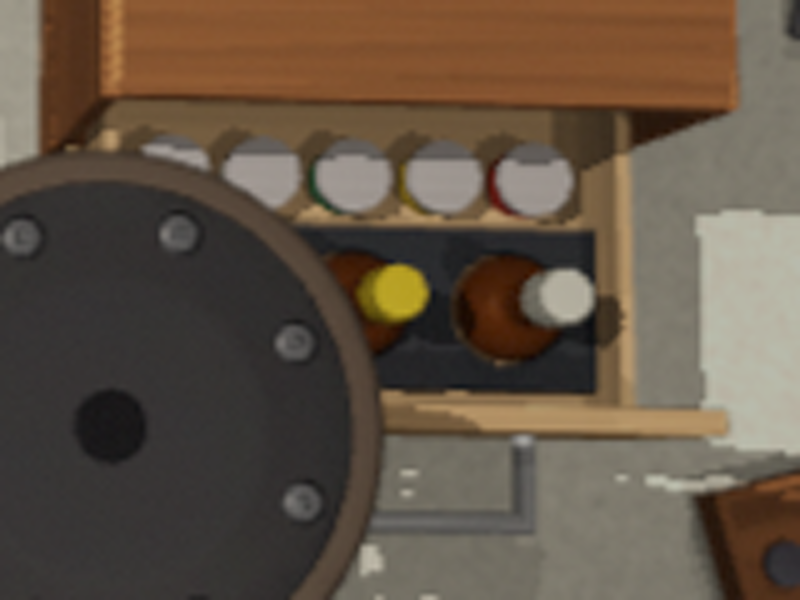

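Yellow is in the middle at about (439.5, 208.5) and white at −y at about (472, 209), so the blue flask must be at +y, hidden behind the arm. I shift the arm further left and measure the caps by colour.

>>> step_arm:
  rows:
    - [0.03,0.05,0,-0.03,0.044]
    - [0.03,0.1,0,-0.03,0.044]
    - [0.03,0.15,0,-0.03,0.044]
    - [0.03,0.19,0,-0.03,0.044]
    - [0.03,0.19,0,-0.03,0.044]

```text
t: 7.1
eef_pos: [0.4925, 0.1926, 0.2983]
ee_rot: [-3.141, -0.002, -3.127]
force: [-0.8, -0.6, -0.7]
width: 0.0441
gripper_force: 0.0
```

Run:
```python
from h import *
f=grab('top'); c=f['color']; hsv=cv2.cvtColor(c,cv2.COLOR_BGR2HSV)
cv2.imwrite('pics/z4.png',cv2.resize(c[150:270,360:520],None,fx=5,fy=5,interpolation=cv2.INTER_CUBIC))
box=np.zeros(c.shape[:2],np.uint8); box[190:230,375:490]=255
for n,lo,hi in [('blue',(95,110,50),(130,255,255)),('yellow',(20,150,90),(35,255,255)),('white',(0,0,130),(60,60,255))]:
    m=cv2.inRange(hsv,lo,hi)&box
    k,l,s,ce=cv2.connectedComponentsWithStats(m)
    for i in range(1,k):
        if s[i][4]>40: print(n,s[i],ce[i].round(1),onz(f,*ce[i],.169).round(4))
```

```text
blue [399 202  14  12 125] [405.3 207.6] [ 0.5377 -0.1526  0.169 ]
yellow [432 203  14  11 119] [438.6 208. ] [ 0.5376 -0.2273  0.169 ]
white [375 190   3  40  81] [375.5 209.3] [ 0.5329 -0.0862  0.169 ]
white [468 204  10  10  80] [472.7 208.6] [ 0.5372 -0.3037  0.169 ]
```

View pics/z4.png

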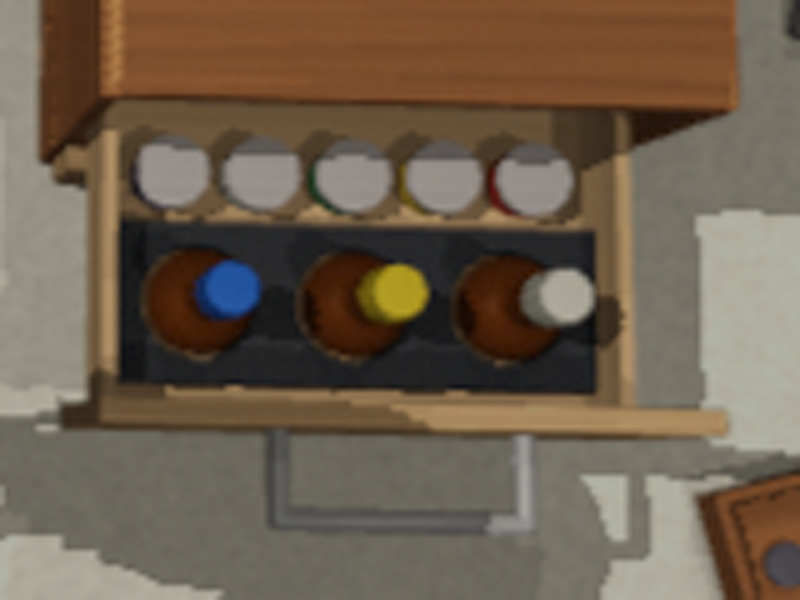

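Blue cap: about (406, 207.7), giving roughly (0.537, −0.155), in line with the row geometry (+75 mm from the middle). I hover there first, then descend to cap height.

>>> step_arm:
  rows:
    - [0.045,-0.05,0,-0.015,0.044]
    - [0.045,-0.1,0,-0.015,0.044]
    - [0.045,-0.15,0,-0.015,0.044]
    - [0.045,-0.2,0,-0.015,0.044]
    - [0.045,-0.25,0,-0.015,0.044]
    - [0.045,-0.3,0,-0.015,0.044]
    - [0.045,-0.33,0,-0.015,0.044]
    - [0.045,-0.348,0,-0.015,0.044]
    - [0.045,-0.348,0,-0.015,0.044]
    - [0.045,-0.348,0,-0.015,0.044]
    - [0.045,-0.348,-0.03,-0.015,0.044]
    - [0.045,-0.348,-0.06,-0.015,0.044]
    - [0.045,-0.348,-0.085,-0.015,0.044]
    - [0.045,-0.348,-0.105,-0.015,0.044]

```text
t: 8.55
eef_pos: [0.5371, -0.1585, 0.1931]
ee_rot: [3.141, -0.001, 3.137]
force: [0.8, -0.3, 0.6]
width: 0.0442
gripper_force: 0.0
```

>>> step_arm:
  rows:
    - [0,0,-0.012,0,0.044]
    - [0,0,-0.024,0,0.044]
    - [0,0,-0.036,0,0.044]
    - [0,0,-0.046,0,0.044]
    - [0,0,-0.054,0,0.044]
    - [0,0,-0.054,0,0.044]
    - [0,0,-0.054,0,0.01]
    - [0,0,-0.054,0,0.01]
    - [0,0,-0.054,0,0.01]
    - [0,0,-0.054,0,0.01]
    - [0,0,-0.054,0,0.01]
  newtons: 35

```text
t: 9.65
eef_pos: [0.5381, -0.1596, 0.1409]
ee_rot: [-3.142, 0.001, 3.135]
force: [-0.4, 0.3, 2.1]
width: 0.0231
gripper_force: 35.0
```

The cap is gripped (23 mm). I lift straight up, then carry it over the mixer.

>>> step_arm:
  rows:
    - [0,0,0.01,0,0.01]
    - [0,0,0.03,0,0.01]
    - [0,0,0.05,0,0.01]
    - [0,0,0.075,0,0.01]
    - [0,0,0.1,0,0.01]
    - [0,0,0.13,0,0.01]
    - [0,0,0.14,0,0.01]
    - [0,0.03,0.14,0,0.01]
    - [0,0.07,0.14,0,0.01]
    - [0,0.11,0.14,0,0.01]
    - [0,0.15,0.14,0,0.01]
    - [0,0.19,0.14,0,0.01]
    - [0,0.23,0.14,0,0.01]
    - [0,0.27,0.14,0,0.01]
    - [0,0.31,0.14,0,0.01]
    - [0,0.34,0.14,0,0.01]
    - [0,0.365,0.14,0,0.01]
    - [0.004,0.38,0.14,0,0.01]
    - [0.004,0.387,0.14,0,0.01]
    - [0.004,0.387,0.14,0,0.01]

```text
t: 11.65
eef_pos: [0.5418, 0.2276, 0.28]
ee_rot: [-3.141, -0.001, 3.135]
force: [0.4, 0.0, -1.8]
width: 0.023
gripper_force: 35.0
```

Run:
```python
from h import *
s=arm.get_state(); print(s['eef_pos'],s['ee_rot'],s['width'],s['gripper_force'],s['force'])
g=grab('scene'); c=g['color']; p=s['eef_pos']
for n,d in [('tcp',[0,0,0]),('body',[0,0,-.045]),('foot',[0,0,-.067])]: print(n,proj(g,p+np.array(d)).round(1))
print('rim pred',proj(g,[.543,.2295,.108]))
x,y=302,84
cv2.imwrite('pics/z5.png',cv2.resize(c[y:y+120,x:x+120],None,fx=5,fy=5,interpolation=cv2.INTER_CUBIC))
```

```text
[0.54181275 0.22761516 0.28001495] [-3.14099180e+00 -8.51413912e-04  3.13503178e+00] 0.023012125442763046 34.999149441719055 [ 0.37364191  0.03873062 -1.79198844]
tcp [366.9 133.3]
body [365.5 147.4]
foot [364.9 154.1]
rim pred [362.6392728  184.51373751]
```

View pics/z5.png

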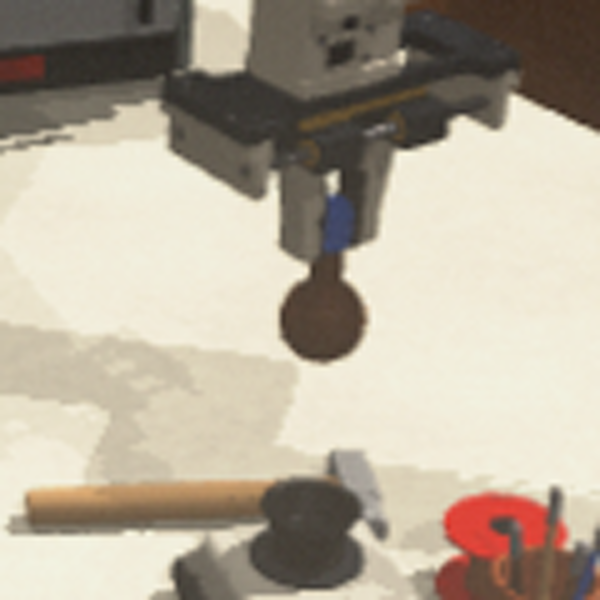

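The flask hangs upright, with the body's centre at (366.6, 147.4) and the rim's centre at (364.3, 185.2). Comparing the two in the same view takes out most of the calibration error.

Run:
```python
from h import *
g=grab('scene')
a=onz(g,366.6,147.4,.235);b=onz(g,364.3,185.2,.108);print(a,b,b-a)
```

```text
[0.54345997 0.2303302  0.235     ] [0.54870609 0.23124779 0.108     ] [ 0.00524612  0.00091759 -0.127     ]
```

Both views together suggest a shift of +3 mm in x and +1 mm in y. I go down to just above the ring, then slowly while watching the force.

>>> step_arm:
  rows:
    - [0.003,0.001,-0.02,0,0.01]
    - [0.003,0.001,-0.045,0,0.01]
    - [0.003,0.001,-0.07,0,0.01]
    - [0.003,0.001,-0.085,0,0.01]
    - [0.003,0.001,-0.095,0,0.01]
    - [0.003,0.001,-0.102,0,0.01]
    - [0.003,0.001,-0.106,0,0.01]
    - [0.003,0.001,-0.11,0,0.01]
    - [0.003,0.001,-0.113,0,0.01]
    - [0.003,0.001,-0.116,0,0.01]
    - [0.003,0.001,-0.116,0,0.01]

```text
t: 12.85
eef_pos: [0.5448, 0.2284, 0.1644]
ee_rot: [-3.141, -0.0, 3.135]
force: [-0.0, 0.1, -1.7]
width: 0.0235
gripper_force: 35.0
```

>>> step_arm:
  rows:
    - [0,0,-0.001,0,0.01]
    - [0,0,-0.002,0,0.01]
    - [0,0,-0.003,0,0.01]
    - [0,0,-0.004,0,0.01]
    - [0,0,-0.005,0,0.01]
    - [0,0,-0.006,0,0.01]
    - [0,0,-0.006,0,0.01]

```text
t: 13.55
eef_pos: [0.5452, 0.2289, 0.1589]
ee_rot: [3.141, 0.001, 3.135]
force: [0.1, 3.5, 3.4]
width: 0.0236
gripper_force: 35.0
```

Contact is made (about 5 N vertical), with a 3.5 N push towards +y, so the ring lies a little further that way. I ease +2 mm in y and continue down.

>>> step_arm:
  rows:
    - [0,0.001,0,0,0.01]
    - [0,0.002,0,0,0.01]
    - [0,0.002,-0.001,0,0.01]
    - [0,0.002,-0.002,0,0.01]
    - [0,0.002,-0.002,0,0.01]
    - [0,0.002,-0.002,0,0.01]

```text
t: 14.15
eef_pos: [0.545, 0.2302, 0.1566]
ee_rot: [-3.141, 0.0, 3.135]
force: [1.0, 0.0, 3.9]
width: 0.0232
gripper_force: 35.0
```

>>> step_arm:
  rows:
    - [0,0,-0.001,0,0.01]
    - [0,0,-0.002,0,0.01]
    - [0,0,-0.003,0,0.01]
    - [0,0,-0.004,0,0.01]
    - [0,0,-0.0045,0,0.01]
    - [0,0,-0.0045,0,0.01]
    - [0,0,-0.0045,0,0.01]
    - [0,0,-0.0045,0,0.01]

```text
t: 14.95
eef_pos: [0.545, 0.2304, 0.1522]
ee_rot: [-3.141, 0.0, 3.135]
force: [-0.1, -0.4, 4.3]
width: 0.0233
gripper_force: 35.0
```

Run:
```python
from h import *
s=arm.get_state(); print(s['eef_pos'],s['force'])
g=grab('scene'); c=g['color']
s=arm.get_state(); print(s['force'])
x,y=302,104
a=cv2.resize(c[y:y+120,x:x+100],None,fx=4,fy=4,interpolation=cv2.INTER_CUBIC)
b=cv2.resize(grab('top')['color'][150:270,380:480],None,fx=4,fy=4,interpolation=cv2.INTER_CUBIC)
cv2.imwrite('pics/z6.png',np.hstack([a,b]))
```

```text
[0.54499285 0.23035216 0.15220292] [-0.08240992 -0.38905272  4.32486407]
[ 0.48356344 -0.67386004  5.87169   ]
```

View pics/z6.png

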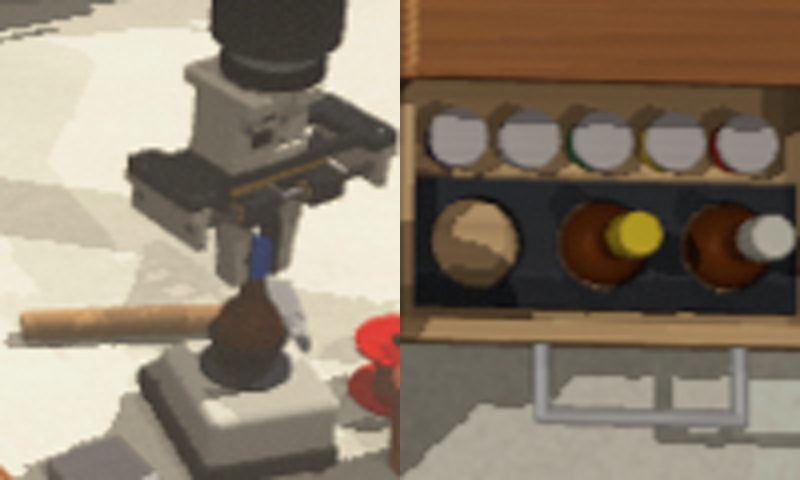

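The flask is seated upright in the ring, and the drawer is out with the yellow and white flasks standing. The force reading is noisy, so I press 1.5 mm more and average it.

>>> step_arm:
  rows:
    - [0,0,-0.0005,0,0.01]
    - [0,0,-0.001,0,0.01]
    - [0,0,-0.0015,0,0.01]
    - [0,0,-0.0015,0,0.01]
    - [0,0,-0.0015,0,0.01]

```text
t: 15.55
eef_pos: [0.545, 0.2304, 0.1508]
ee_rot: [-3.141, 0.0, 3.135]
force: [0.3, -0.7, 5.5]
width: 0.0237
gripper_force: 35.0
```

Run:
```python
from h import *
F=[];Z=[]
for i in range(30):
    grab('top'); s=arm.get_state(); F.append(s['force']); Z.append(s['eef_pos'])
print(np.mean(F,0),np.std(F,0),np.mean(Z,0),s['t'])
```

```text
[ 0.15325016 -0.77419327  5.92823182] [0.54676249 0.58824716 0.69043655] [0.5450118  0.23034662 0.15078293] 17.05
```

The mean is 5.9 N plus the flask's 1.3 N, about 7.2 N, so the ring is down about 6.8 mm; the travel since contact (about 8 mm) agrees. I add 1 mm for margin and hand in.

>>> step_arm:
  rows:
    - [0,0,-0.0005,0,0.01]
    - [0,0,-0.001,0,0.01]
    - [0,0,-0.001,0,0.01]
    - [0,0,-0.001,0,0.01]
    - [0,0,-0.001,0,0.01]

```text
t: 17.55
eef_pos: [0.545, 0.2304, 0.1498]
ee_rot: [-3.142, 0.0, 3.135]
force: [-0.8, -0.8, 6.7]
width: 0.0237
gripper_force: 35.0
```

Run:
```python
from h import *
F=[]
for i in range(12):
    grab('top'); s=arm.get_state(); F.append(s['force'])
print(np.mean(F,0),s['eef_pos'],s['gripper_force'])
print(arm.job_done())
```

```text
[ 0.2091145  -0.70711685  6.11611045] [0.54503821 0.23035687 0.14984947] 35.000508427619934
the job is handed in; nothing more can be done
None
```

I handed the job in at about 18 s, with no verdict returned: the drawer is out to its stop with the yellow and white flasks standing, and the gripper is holding the blue-capped flask upright in the ring, pressed down by my estimate 7–8 of its 10 mm.

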